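Take the crank out of the pasta machine from behind the jars

ROBOT

A 7-joint arm with a two-finger parallel gripper is mounted at the origin on a cart in front of the work surface, level with it; the furniture and walls round the work are solid. World frame = base frame: x ahead of the robot, y to its left, z up, the work surface at z = 0. Lengths are in m, angles in rad, forces in N, time in s.
With the tool pointing down it reaches from about 0.35 to 0.9 m from the base axis. Payload 7.2 kg.
Tool frame: the origin (TCP) lies midway between the tips of the shut fingers; the grasp point (between the pads) lies 19 mm behind it (manip.grasp_offset is the distance from the TCP to the grasp point, in m); z points along the fingers, y is the line along which they close (so a half turn about z gives the same grasp; the last joint's range is limited). The gripper opens to 85 mm and grips with 20 to 120 N. Pads are 22 mm wide; open, the fingers measure 114 mm over their backs; the gripper's body (76 mm by 85 mm) begins 54 mm behind the grasp point. The pads swing forward as they close: fully open they stand 13 mm farther back than shut.
Start: joints at [1.063, 0.411, -0.013, 1.596, 0.006, 1.134, -0.082], TCP at [0.266, -0.566, 0.231] pointing down, gripper open.
Joint ranges: [-2.95, 2.95], [-0.29, 1.99], [-1.47, 1.44], [0.14, 2.54], [-1.03, 4.17], [0.13, 1.85], [-2.86, 2.86]. Speed limits (rad/s): [2.39, 2.39, 3.01, 3.01, 3.14, 3.14, 3.14].

INTERFACE

Orientations are given as a unit quaternion [x, y, z, w].
In Python, from bench import manip gives the robot as it stands. The module is installed in compiled form; this text tells all that it offers.
- The arm moves only by the tool step_arm, never from a script. Its argument "steps" is a list that holds one entry, the list of rows, each a list of 7 numbers: the turn, a rotation vector about the tool's x, y, z each as a share of 0.1 rad, from -1 to 1, then the shift along the tool's x, y, z each as a share of 0.04 m, from -1 to 1, then the finger opening in mm, from 0 to 85.4. A call has 1 to 8 rows; each row shifts and turns the commanded pose from where the row before left it, along the tool's axes as they then stand; what a row does not reach is not made up. A row lasts 1/10 s, in which the tool goes at most 50 mm and 8.59 degrees, less where a joint would pass 70% of its speed; a pose out of reach is approached as far as the arm can. A call with a number of a shift or a turn outside -1 to 1 is refused whole. A call with a gripper value outside its range is refused whole. The fingers move at their own pace and stop on an object; "squeeze" is the grip in N (left out, the last holds). Time passes only in rows, so rows that do not move let the fingers close. It gives the time, the measured TCP pose, the force, the opening and the grip force at its end, in the units of the state.
- manip.read_state(): the state, without advancing time (a new reading comes with each control period).
- manip.get_image(name): name is "scene" or "top" or "wrist"; returns (picture, depth): 420x560x3 uint8, red, green, blue; 420x560 float32, m along the optical axis (not along the pixel's ray), 0 where there is no reading.
- manip.camera_params(name): a dict with "fovy" (degrees; the focal length in pixels is half the picture's height over the tangent of half this angle, whatever the lens; pixels are square), "cx", "cy" (the principal point, pixels), "pose" (4x4, takes a point from camera to world coordinates). Camera axes: x right, y down, z forward; pixel columns grow to the right and rows downward; lengths in m; the calibration is good to about 2 mm. A picture is of the moment at which its call begins: read the wrist's pose just before it. camera_params takes no time and is no camera call; for the wrist camera it gives the pose at the moment of the call.
- manip.job_done(): hands the job in; it is judged then, once.
Trained networks look in the newest picture that a camera, given by its name, has taken for a name from the list of things; names that differ only in an ending like _2 or _b are one class to them, and where a whole thing is asked for, a point or a joint stands for the part that bears it (a point fixed in the world has none). Each returns a list of dicts, best first, with "confidence" (0 to 1); they miss things now and then, are a little off and sometimes report something else, mostly with a low value. They report only what shows in the picture. A call takes as long as a camera call. They do not tell look-alikes from the thing itself.
- manip.cut_out(target, camera): "region" (420x560 bool, what is visible of it) and "extent" ([centre column, centre row, width, height] in pixels, round what is visible of it).
- manip.place_of(target, camera): "pixel" ([column, row] in pixels: a listed point, or the origin of a listed thing).
The state is a dict: "time_s": time; "joint_positions": joint angles; "dq": joint speeds; "tau": joint torques, N m; "tool_pos": TCP position; "ee_rot": TCP orientation; "contact_force": force on the tool from outside, world axes, zero at the start; "ft_torque": the same for the moment, N m; "gripper_width": finger opening in m; "grip_force": force on a finger pad.
Only numpy, scipy, OpenCV 4.12 (cv2) and the standard library are available. Lean on these libraries where they do the work, as an engineer would, in place of code of your own. Each camera call takes 0.05 s, during which the arm holds its last target. There are 200 camera calls.

TASK

The crank of the pasta machine is to go to the sink, but the pepper mill, the pesto jar and the paprika jar stand in its way. Stand all three upright on the chopping board first, then draw the crank straight out of the machine and lay it flat in the steel tray, and after that put the mill and the two jars back, each upright on the very spot where it stood at the start. Do not shift the salt shaker or the drinking glass, and do not knock anything over.

Things in the scene. Friction and masses are not known exactly. Their poses are not given: they have to be found in the camera images.
- pasta_machine: (Sizes in mm.) Hand-cranked pasta machine, bright steel, 120 deep (x), 180 wide (y), 125 high, feed plate at the back up to 142, two rollers along y on top; fixed to the worktop. Origin under its centre on the worktop. Its -y cheek (y = -90), turned towards the robot, has a rectangular socket 19.2 (x) x 13.2 (z), 60 deep along y, centred at x = -20, z = 95, in a small black bezel.
- crank: (Sizes in mm.) Flat Z-shaped crank, 0.22 kg, its last 44-50 mm pushed into the machine's socket (1.2 play, no latch, sags up to 0.08 rad), plane level. Origin mid-arm. Flat steel arm along x, -50 to +50, 9 thick (y), 14 high: grip it here. Key bar 18 (x) x 12 (z) from x = +42 along +y to y = +92, 38-44 of it free beside the machine. Wooden grip 24 thick from x = -42 along -y to y = -54. Pull along its own -y.
- chopping_board: (Sizes in mm.) Wooden chopping board with darker end strips, 170 (x) x 280 (y) x 18 thick, does not move; side area for the mill and the jars. Origin under its centre, on the worktop; its top is 18 above.
- steel_tray: (Sizes in mm.) Shallow stainless steel tray, 178 (x) x 278 (y), rim 21 high, floor 2 thick, wall 2, does not move. Origin under its centre on the worktop.
- pepper_mill: (Sizes in mm.) Wooden pepper mill, 58 across the foot, 165 high, about 0.18 kg; grip its round head, 49 across, from 120 to 154 above the foot; small finial on top. Origin at the centre of its underside, z up. It, the pesto jar and the paprika jar start in a row, in any order, 5 to 20 apart, in front of the crank's wooden grip.
- pesto_jar: (Sizes in mm.) Jar with green lid, 51 across, 92 high, straight, 0.17 kg (varies). Origin at the centre of its underside, z up.
- paprika_jar: (Sizes in mm.) Slim spice jar with a yellow lid, 44 across, 100 high, straight, 0.11 kg. Origin at the centre of its underside, z up.
- salt_shaker: (Sizes in mm.) Glass salt shaker with grey cap, 44 across, 90 high, to the right of the crank: a bystander to be left where it is. Origin at the centre of its underside.
- tumbler: (Sizes in mm.) Empty drinking glass standing upside down, 81 across, 101 high, to the left of the machine: a bystander to be left where it is. Origin at the centre of its underside.
There are look-alikes about, which are no part of the job. What is shaped like the paprika_jar but pink is not meant.

How it is judged:
On the way, in this order (a step that is already met when the one before it is completed fails the run):
1. pepper mill, pesto jar and paprika jar all stand upright on the chopping board, released, while the crank is still in the machine (x of pepper_mill in the frame of chopping_board between -0.08 and 0.08 m and y of pepper_mill in the frame of chopping_board between -0.135 and 0.135 m and z of pepper_mill in the frame of chopping_board between 0.013 and 0.023 m and angle between each of pepper_mill, pesto_jar, paprika_jar's own z axis and vertical below 0.1 rad and linear speed of each of pepper_mill, pesto_jar, paprika_jar below 0.02 m/s and contact force between each of pepper_mill, pesto_jar, paprika_jar and the fingers below 0.05 N and x of pesto_jar in the frame of chopping_board between -0.08 and 0.08 m and y of pesto_jar in the frame of chopping_board between -0.135 and 0.135 m and z of pesto_jar in the frame of chopping_board between 0.013 and 0.023 m and x of paprika_jar in the frame of chopping_board between -0.08 and 0.08 m and y of paprika_jar in the frame of chopping_board between -0.135 and 0.135 m and z of paprika_jar in the frame of chopping_board between 0.013 and 0.023 m and distance of crank from where it was at the start of the episode below 0.02 m), for 0.2 s.
2. the crank lies flat in the steel tray, released, while the mill and jars still stand on the board (x of crank in the frame of steel_tray between -0.065 and 0.065 m and y of crank in the frame of steel_tray between -0.11 and 0.11 m and z of crank in the frame of steel_tray below 0.018 m and (angle between crank's own z axis and vertical below 0.12 rad or angle between crank's own z axis and vertical above 3.02 rad) and contact force between each of crank, pepper_mill, pesto_jar, paprika_jar and the fingers below 0.05 N and linear speed of each of crank, pepper_mill, pesto_jar, paprika_jar below 0.02 m/s and x of pepper_mill in the frame of chopping_board between -0.08 and 0.08 m and y of pepper_mill in the frame of chopping_board between -0.135 and 0.135 m and z of pepper_mill in the frame of chopping_board between 0.013 and 0.023 m and angle between each of pepper_mill, pesto_jar, paprika_jar's own z axis and vertical below 0.1 rad and x of pesto_jar in the frame of chopping_board between -0.08 and 0.08 m and y of pesto_jar in the frame of chopping_board between -0.135 and 0.135 m and z of pesto_jar in the frame of chopping_board between 0.013 and 0.023 m and x of paprika_jar in the frame of chopping_board between -0.08 and 0.08 m and y of paprika_jar in the frame of chopping_board between -0.135 and 0.135 m and z of paprika_jar in the frame of chopping_board between 0.013 and 0.023 m), for 0.2 s.
At the end, for the whole second after the job is handed in: The crank lies flat (within 0.12 rad) on the floor of the steel tray, its origin within 65 mm (x) and 110 mm (y) of the tray's centre; the pepper mill, the pesto jar and the paprika jar each stand upright (within 0.1 rad) within 15 mm of where they stood at the start; all at rest and released (x of crank in the frame of steel_tray between -0.065 and 0.065 m and y of crank in the frame of steel_tray between -0.11 and 0.11 m and z of crank in the frame of steel_tray below 0.018 m and (angle between crank's own z axis and vertical below 0.12 rad or angle between crank's own z axis and vertical above 3.02 rad) and contact force between crank and the fingers below 0.05 N and linear speed of each of crank, pepper_mill, pesto_jar, paprika_jar below 0.02 m/s and distance of each of pepper_mill, pesto_jar, paprika_jar from where it was at the start of the episode below 0.015 m and angle between each of pepper_mill, pesto_jar, paprika_jar's own z axis and vertical below 0.1 rad); the robot touches nothing.
It fails at once if the salt shaker or the drinking glass is shifted by more than 15 mm (distance of any of salt_shaker, tumbler from where it was at the start of the episode above 0.015 m).
It fails at once if the pepper mill or a jar is knocked over (tilted more than 0.6 rad) (angle between any of pepper_mill, pesto_jar, paprika_jar's own z axis and vertical above 0.6 rad).
It also fails if it takes over 141 s, if anything falls off the work surface, if the arm or the gripper's body presses on something with over 40 N, if the wrist force passes 120 N, or if a joint passes its speed limit or range.

## Working session

There is one attempt and no reset: what is moved stays moved. The work goes in short steps, Python scripts to look and compute and a tool call to move; the robot and the scene stay as the last step left them, time stands still between calls to the robot, and variables do not carry over. Pictures are saved under pics/ and viewed, at most 14 in all, crops included, and the job is handed in when it is done.

Besides the shell and the picture viewer there is one more tool, called as name([rows], argument=value, ...), one row to a line, values as JSON. step_arm: Moves the arm, as the interface text tells. Its arguments: {"type":"object","properties":{"steps":{"type":"array","items":{"type":"array","items":{"type":"array","items":{"type":"number"}}}},"squeeze":{"type":"number"}},"required":["steps"]}

```bash
mkdir -p pics; cat > h.py <<'E'
import numpy as np, cv2
from bench import manip
def K(n):
    p=manip.camera_params(n); f=210/np.tan(np.radians(p["fovy"])/2); return f,p["cx"],p["cy"],np.array(p["pose"])
def cloud(n,d):
    f,cx,cy,T=K(n); v,u=np.mgrid[:420,:560]
    P=np.stack([(u-cx)/f*d,(v-cy)/f*d,d],-1)
    return P@T[:3,:3].T+T[:3,3]
def save(n,img): cv2.imwrite("pics/"+n+".png",cv2.cvtColor(img,cv2.COLOR_RGB2BGR))
E
python3 - <<'E'
from h import *
ims=[]
for c in ["scene","top"]:
    im,d=manip.get_image(c); save(c,im); X=cloud(c,d); np.savez("/tmp/"+c,im=im,d=d,X=X)
    print(c,K(c)[3].round(2).tolist())
    for t in ["pasta_machine","crank","chopping_board","steel_tray","pepper_mill","pesto_jar","paprika_jar","salt_shaker","tumbler"]:
        for r in manip.cut_out(t,c)[:3]:
            m=r["region"]&(d>0); P=X[m]
            print(t,round(r["confidence"],2),np.array(r["extent"]).round(),m.sum(),"med",np.median(P,0).round(3),"lo",np.percentile(P,3,0).round(3),"hi",np.percentile(P,97,0).round(3))
print(manip.read_state(), manip.grasp_offset)
E
```

```text
scene [[-0.8, -0.27, 0.53, -0.08], [-0.6, 0.4, -0.69, 0.68], [-0.03, -0.87, -0.48, 0.55], [0.0, 0.0, 0.0, 1.0]]
pasta_machine 0.78 [225. 184.  77.  74.] 3602 med [0.655 0.008 0.101] lo [ 0.579 -0.093  0.015] hi [0.751 0.032 0.135]
crank 0.97 [250. 196.  28.  31.] 367 med [0.526 0.034 0.095] lo [ 0.473 -0.031  0.082] hi [0.575 0.066 0.102]
crank 0.74 [278. 184.  13.  28.] 346 med [ 0.563 -0.14   0.047] lo [ 0.552 -0.16   0.007] hi [ 0.582 -0.132  0.088]
chopping_board 0.95 [190. 314. 154. 122.] 9459 med [0.408 0.347 0.018] lo [0.33  0.188 0.006] hi [0.499 0.453 0.02 ]
steel_tray 0.73 [350. 187.  78.  54.] 2594 med [ 0.433 -0.326  0.003] lo [ 0.348 -0.46   0.   ] hi [ 0.525 -0.18   0.021]
pepper_mill 0.74 [302. 200.  17.  64.] 902 med [ 0.409 -0.047  0.092] lo [ 0.396 -0.07   0.008] hi [ 0.434 -0.037  0.154]
pesto_jar 0.84 [273. 234.  25.  48.] 871 med [0.4   0.085 0.058] lo [0.386 0.052 0.003] hi [0.43  0.096 0.093]
paprika_jar 0.75 [291. 218.  17.  40.] 655 med [0.405 0.016 0.069] lo [ 0.393 -0.038  0.004] hi [0.434 0.028 0.101]
paprika_jar 0.55 [297. 325.  36.  66.] 1675 med [0.197 
[... 1750 characters left out ...]
09759, -0.01269345,  1.59622955,  0.00563177,
        1.13431638, -0.08219487]), 'dq': array([ 1.71975927e-03, -1.11430861e-03, -9.40717377e-05, -2.48667135e-03,
        2.38208661e-04, -5.60896200e-04, -1.86845832e-03]), 'tau': array([ 3.31735837e-04, -6.00427580e+01,  6.81203697e-01, -2.99740273e+01,
        1.38137868e-02,  2.16924920e-03,  4.22637669e-06]), 'tool_pos': array([ 0.26607858, -0.56551323,  0.23128691]), 'ee_rot': array([ 9.75914691e-01,  2.18152506e-01, -1.72454891e-05, -2.66844529e-06]), 'contact_force': array([ 0.49902601, -0.75445584, -0.89708445]), 'ft_torque': array([ 0.00289288,  0.01121889, -0.03371959]), 'grip_force': 0.0, 'gripper_width': 0.08546808317035692} 0.0187
```

```bash
python3 - <<'E'
from h import *
t=np.load("/tmp/top.npz"); s=np.load("/tmp/scene.npz")
a=cv2.resize(t["im"][60:340,100:500],(800,560)); save("topcrop",a)
b=cv2.resize(s["im"][130:330,150:420],(800,593)); save("scenecrop",b)
X=t["X"];XS=s["X"]
def band(x0,x1,y0,y1,z0,z1,X):
    m=(X[...,0]>x0)&(X[...,0]<x1)&(X[...,1]>y0)&(X[...,1]<y1)&(X[...,2]>z0)&(X[...,2]<z1); return X[m]
for n,(cx,cy,z0,z1) in dict(mill=(.417,-.06,.12,.17),pap=(.412,.003,.09,.11),pesto=(.407,.067,.084,.1),salt=(.566,-.152,.08,.1),tum=(.6,.187,.095,.11),pink=(.208,.272,.093,.11)).items():
    for Y in (X,XS):
        P=band(cx-.045,cx+.045,cy-.032,cy+.032,z0,z1,Y)
        (c,r)=cv2.minEnclosingCircle(P[:,:2].astype(np.float32))
        print(n,len(P),"enc",np.round(c,4),round(r,4),"mid",((np.percentile(P,2,0)+np.percentile(P,98,0))/2).round(4),(np.percentile(P,98,0)-np.percentile(P,2,0)).round(3))
for nm,b in dict(arm_top=(.46,.6,-.14,.1,.06,.12)).items():
    P=band(*b,X); 
    H,_,_=np.histogram2d(P[:,0],P[:,1],bins=[np.arange(.46,.60,.01),np.arange(-.1,.1,.01)])
    print(H.astype(int)[::-1,::-1])
E
```

```text
mill 379 enc [ 0.4238 -0.064 ] 0.0251 mid [ 0.4232 -0.0643  0.1501] [0.044 0.043 0.029]
mill 288 enc [ 0.4217 -0.0588] 0.0237 mid [ 0.4191 -0.0546  0.1424] [0.037 0.034 0.043]
pap 280 enc [0.4173 0.0022] 0.022 mid [0.4165 0.0023 0.0996] [0.039 0.037 0.012]
pap 184 enc [0.4184 0.0066] 0.0239 mid [0.4164 0.0065 0.0964] [0.04  0.041 0.012]
pesto 336 enc [0.4106 0.0686] 0.0247 mid [0.4104 0.0689 0.0914] [0.043 0.044 0.01 ]
pesto 230 enc [0.4116 0.0721] 0.0259 mid [0.4096 0.0729 0.0889] [0.045 0.043 0.009]
salt 132 enc [ 0.5723 -0.1529] 0.0163 mid [ 0.5723 -0.1533  0.0864] [0.027 0.029 0.012]
salt 51 enc [ 0.5711 -0.1491] 0.0152 mid [ 0.5705 -0.1479  0.0851] [0.027 0.022 0.01 ]
tum 459 enc [0.6015 0.1889] 0.0293 mid [0.6013 0.1893 0.1008] [0.051 0.051 0.01 ]
tum 275 enc [0.6023 0.1918] 0.0302 mid [0.6012 0.1927 0.0989] [0.054 0.051 0.007]
pink 298 enc [0.2073 0.276 ] 0.0231 mid [0.2065 0.2754 0.0997] [0.039 0.04  0.011]
pink 451 enc [0.2066 0.279 ] 0.0228 mid [0.2058 0.2798 0.098 ] [0.04  0.039 0.009]
[[ 0  0  0  0  0  0  0  0  0  6  7  6 16 21 21 24 23 20 21]
 [ 0  0  0  0  0  0  0 11 20 16 21 19  9  0  0  0  0  0  0]
 [ 0  0  0  0  0  0  0  0  0  0  8 17  8  0  0  0  0  0  0]
 [ 0  0  0  0  0  0  0  0  0  0  8 16  8  0  0  0  0  0  0]
 [ 0  0  0  0  0  0  0  0  0  0  5 17 12  0  0  0  0  0  0]
 [ 0  0  0  4  4  5 10  8 10 11 14 16 11  0  0  0  0  0  0]
 [ 0  0  6 18 12 12 12 10  9  8  6  6  2  0  0  0  0  0  0]
 [ 0  0  2 16  3  0  0  0  0  0  0  0  0  0  0  0  0  0  0]
 [ 0  0  5 20 10  0  0  0  0  0  0  0  0  0  0  0  0  0  0]
 [ 0  0  6 18 16  0  0  0  0  0  0  0  0  0  0  0  0  0  0]
 [ 0  0  6 17 18  0  0  0  0  0  0  0  0  0  0  0  0  0  0]
 [ 0  0  2 14 14  0  0  0  0  0  0  0  0  0  0  0  0  0  0]
 [ 0  0  0  0  0  0  0  0  0  0  0  0  0  0  0  0  0  0  0]]
```

View pics/topcrop.png

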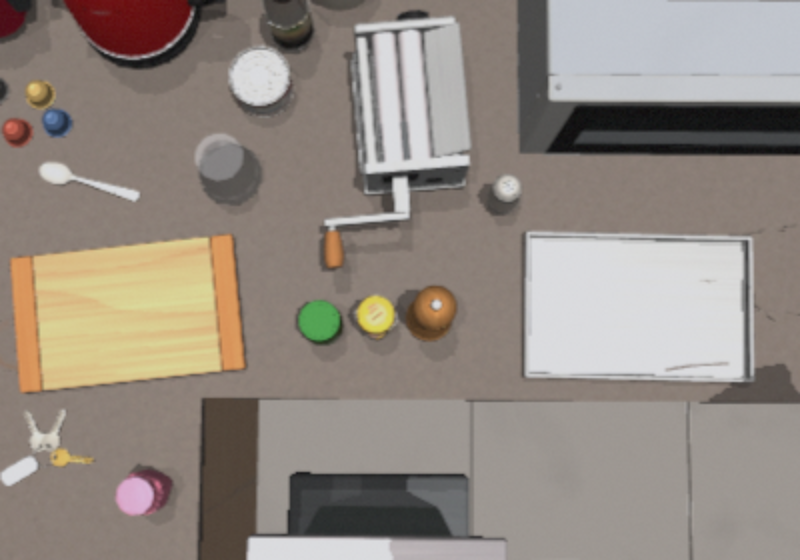

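View pics/scenecrop.png

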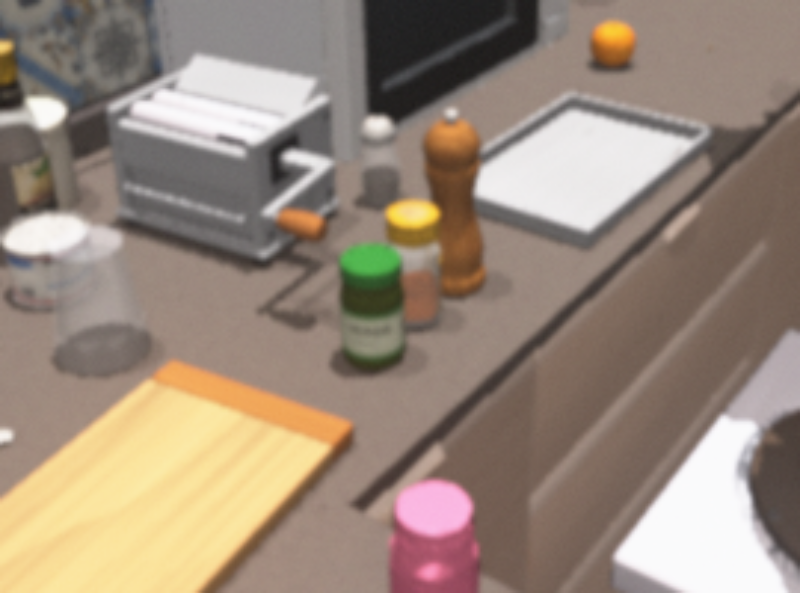

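Top crop: green lid (320,322) is the pesto jar, yellow lid (376,315) the paprika jar, and (433,309) the mill. The crank grip is at (333,248), the board at left and the tray at right. The paprika candidates are yellow (376,315) and pink (143,493). The yellow one, standing in the row, is meant, and both crops confirm its colour. The mill goes first because it is tallest.

step_arm([
  [[0,0,-1,0,0,0,70],[0,0,-1,0,0,0,70],[0,0,-1,0,0,0,70],[0,0,-1,0,0,0,70],[0,0,-1,0,0,0,70],[0,0,-1,0,0,0,70],[0,0,-1,0,0,0,70],[0,0,-1,0,0,0,70]],
], squeeze=30)

```text
time_s: 1.8
tool_pos: [0.2661, -0.5655, 0.2313]
ee_rot: [0.813, 0.583, -0.0, 0.0]
contact_force: [-0.6, 0.1, 0.1]
gripper_width: 0.0698
grip_force: 0.0
```

step_arm([
  [[0,0,-1,0,0,0,70],[0,0,-1,0,0,0,70],[0,0,-1,0,0,0,70],[0,0,-0.31,0,0,0,70],[0,0,0,0,0,0,70]],
])

```text
time_s: 2.3
tool_pos: [0.266, -0.5656, 0.2313]
ee_rot: [0.708, 0.707, 0.0, 0.0]
contact_force: [-0.2, 0.8, 0.8]
gripper_width: 0.0702
grip_force: 0.0
```

step_arm([
  [[0,0,0,0.9,0.3,0,70],[0,0,0,0.9,0.3,0,70],[0,0,0,0.9,0.3,0,70],[0,0,0,0.9,0.3,0,70],[0,0,0,0.9,0.3,0,70],[0,0,0,0.9,0.3,0,70],[0,0,0,0.9,0.3,0,70],[0,0,0,0,0,0,70]],
])

```text
time_s: 3.1
tool_pos: [0.3521, -0.3088, 0.2318]
ee_rot: [0.706, 0.709, 0.001, 0.0]
contact_force: [-0.0, -0.3, 0.8]
gripper_width: 0.0701
grip_force: 0.0
```

step_arm([
  [[0,0,0,0.9,0.25,0,70],[0,0,0,0.9,0.25,0,70],[0,0,0,0.9,0.25,0,70],[0,0,0,0.9,0.25,0,70],[0,0,0,0.9,0.25,0,70],[0,0,0,0.9,0.25,0,70],[0,0,0,0.8,0.25,0,70],[0,0,0,0,0,0,70]],
])

```text
time_s: 3.9
tool_pos: [0.4215, -0.0617, 0.2319]
ee_rot: [0.706, 0.708, 0.001, 0.0]
contact_force: [-0.2, 0.0, 0.3]
gripper_width: 0.0698
grip_force: 0.0
```

```bash
python3 - <<'E'
from h import *
s=manip.read_state(); print(s["tool_pos"].round(4),s["ee_rot"].round(4))
im,d=manip.get_image("wrist"); X=cloud("wrist",d); save("w1",im); np.savez("/tmp/w1",im=im,d=d,X=X)
print(K("wrist")[3].round(3).tolist())
for t in ["pepper_mill","pesto_jar","paprika_jar","crank"]:
    for r in manip.cut_out(t,"wrist")[:2]:
        m=r["region"]&(d>0); P=X[m]; zt=np.percentile(P[:,2],97)
        Q=P[P[:,2]>zt-(.035 if "mill" in t else .012)]
        c,rad=cv2.minEnclosingCircle(Q[:,:2].astype(np.float32))
        print(t,round(r["confidence"],2),np.round(r["extent"]),"top",zt.round(3),"c",np.round(c,4),round(rad,4),"med",np.median(Q,0).round(4))
E
```

```text
[ 0.4215 -0.0617  0.2319] [7.058e-01 7.084e-01 1.100e-03 3.000e-04]
[[1.0, 0.001, 0.001, 0.42], [0.001, -0.946, -0.324, 0.02], [0.0, 0.324, -0.946, 0.374], [0.0, 0.0, 0.0, 1.0]]
pepper_mill 0.7 [288. 203.  58.  90.] top 0.163 c [ 0.4219 -0.0647] 0.0247 med [ 0.4222 -0.0594  0.1487]
pesto_jar 0.74 [272.  48.  56.  76.] top 0.093 c [0.41   0.0673] 0.0246 med [0.4103 0.0675 0.091 ]
paprika_jar 0.72 [282. 127.  51.  61.] top 0.101 c [0.4169 0.0008] 0.0225 med [0.4173 0.0021 0.0999]
crank 0.84 [406. 115. 123. 123.] top 0.101 c [0.5259 0.0129] 0.0699 med [0.5268 0.0261 0.0973]
```

View pics/w1.png

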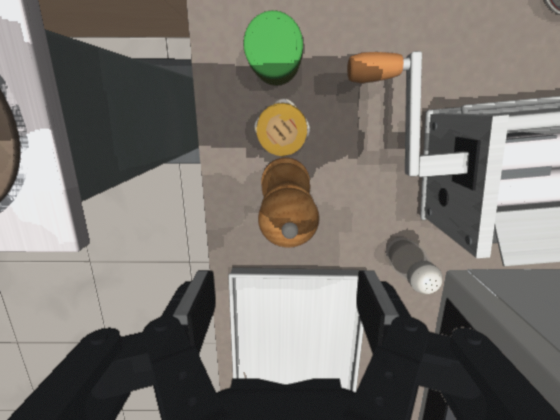

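The wrist view shows the mill head (288,215), yellow lid (282,128), green lid (272,46) and crank (410,115). The positions agree with the top camera to about 3 mm.

step_arm([
  [[0,0,0,-0.02,0.02,0.75,70],[0,0,0,0,0,0.75,70],[0,0,0,0,0,0.75,70],[0,0,0,0,0,0.65,70],[0,0,0,0,0,0,40],[0,0,0,0,0,0,20],[0,0,0,0,0,0,20],[0,0,0,0,0,0,20]],
])

```text
time_s: 4.95
tool_pos: [0.4216, -0.0667, 0.1164]
ee_rot: [0.707, 0.707, 0.0, 0.001]
contact_force: [-0.2, 0.5, -1.5]
gripper_width: 0.0465
grip_force: 31.0
```

step_arm([
  [[0,0,0,0,0,-0.4,20],[0,0,0,0,0,-0.8,20],[0,0,0,0,0,-0.9,20],[0,0,0,0,0,-0.8,20],[0,0,0,0,0,-0.4,20],[0,0,0,0.3,0,0,20],[0,0,0,0.6,0,0,20],[0,0,0,0.9,0,0,20]],
])

```text
time_s: 5.75
tool_pos: [0.4203, 0.0056, 0.2467]
ee_rot: [0.708, 0.706, -0.0, 0.0]
contact_force: [1.1, 0.9, -1.1]
gripper_width: 0.0465
grip_force: 31.6
```

step_arm([
  [[0,0,0,0.9,0,0,20],[0,0,0,0.9,0,0,20],[0,0,0,0.9,0,0,20],[0,0,0,0.9,0,0,20],[0,0,0,0.9,0,0,20],[0,0,0,0.9,0,0,20],[0,0,0,0.9,0,0,20],[0,0,0,0.9,0,0,20]],
])

```text
time_s: 6.55
tool_pos: [0.4196, 0.2956, 0.2463]
ee_rot: [0.707, 0.707, -0.0, -0.0]
contact_force: [0.8, -0.2, -2.2]
gripper_width: 0.0467
grip_force: 31.6
```

step_arm([
  [[0,0,0,0.9,0,0,20],[0,0,0,0.9,0,0,20],[0,0,0,0.5,0,0,20],[0,0,0,0.2,0,0,20],[0,0,0,0,0,0,20],[0,0,0,0,0,0,20]],
])

```text
time_s: 7.15
tool_pos: [0.4208, 0.3926, 0.2467]
ee_rot: [0.707, 0.707, -0.001, 0.0]
contact_force: [0.3, -0.5, -1.9]
gripper_width: 0.0466
grip_force: 31.6
```

step_arm([
  [[0,0,0,0,0,0.7,20],[0,0,0,0,0,0.8,20],[0,0,0,0,0,0.7,20],[0,0,0,0,0,0.4,20],[0,0,0,0,0,0.18,20],[0,0,0,0,0,0,20],[0,0,0,0,0,0,20]],
])

```text
time_s: 7.85
tool_pos: [0.4214, 0.3941, 0.1372]
ee_rot: [0.707, 0.707, 0.001, 0.0]
contact_force: [0.5, 1.5, -1.5]
gripper_width: 0.0468
grip_force: 31.6
```

step_arm([
  [[0,0,0,0,0,0.06,20],[0,0,0,0,0,0,20],[0,0,0,0,0,0,60],[0,0,0,0,0,0,75],[0,0,0,0,0,0,75],[0,0,0,0,0,-0.3,75],[0,0,0,0,0,-0.8,75],[0,0,0,0,0,-0.9,75]],
])

```text
time_s: 8.65
tool_pos: [0.4203, 0.3934, 0.2146]
ee_rot: [0.707, 0.707, -0.001, -0.0]
contact_force: [0.3, 0.4, 0.0]
gripper_width: 0.0747
grip_force: 0.0
```

step_arm([
  [[0,0,0,0,0,-0.5,70],[0,0,0,-0.5,0,0,70],[0,0,0,-0.9,0,0,70],[0,0,0,-0.9,0,0,70],[0,0,0,-0.9,0,0,70],[0,0,0,-0.9,0,0,70],[0,0,0,-0.9,0,0,70],[0,0,0,-0.9,0,0,70]],
])

```text
time_s: 9.45
tool_pos: [0.4208, 0.1566, 0.2346]
ee_rot: [0.707, 0.707, 0.0, 0.0]
contact_force: [0.4, 0.4, -0.5]
gripper_width: 0.0697
grip_force: 0.0
```

step_arm([
  [[0,0,0,-0.9,0,0,62],[0,0,0,-0.9,0,0,62],[0,0,0,-0.9,0,0,62],[0,0,0,-0.9,-0.1,0,62],[0,0,0,-0.3,0,0,62],[0,0,0,0,0,0,62],[0,0,0,0,0,0,62]],
])

```text
time_s: 10.15
tool_pos: [0.4171, 0.0025, 0.2343]
ee_rot: [0.707, 0.707, 0.0, 0.0]
contact_force: [0.3, -0.1, -0.4]
gripper_width: 0.0622
grip_force: 0.0
```

```bash
python3 - <<'E'
from h import *
s=manip.read_state(); print(s["tool_pos"].round(4))
im,d=manip.get_image("top"); X=cloud("top",d)
for t in ["pepper_mill","paprika_jar","pesto_jar"]:
    for r in manip.cut_out(t,"top")[:2]:
        m=r["region"]&(d>0); P=X[m]; zt=np.percentile(P[:,2],97)
        print(t,round(r["confidence"],2),np.round(r["extent"]),"top",zt.round(3),"med",np.median(P,0).round(4))
E
```

```text
[0.4171 0.0025 0.2343]
pepper_mill 0.76 [120. 213.  39.  30.] top 0.177 med [0.419  0.3835 0.1486]
pepper_mill 0.43 [256. 226.   9.  18.] top 0.096 med [0.4008 0.0818 0.0911]
paprika_jar 0.9 [172. 307.  27.  20.] top 0.104 med [0.2099 0.2682 0.0975]
pesto_jar 0.68 [256. 225.  11.  16.] top 0.592 med [0.4029 0.0819 0.0911]
pesto_jar 0.23 [121. 214.  40.  29.] top 0.176 med [0.4196 0.3833 0.143 ]
```

step_arm([
  [[0,0,0,0,0,0.8,62],[0,0,0,0,0,0.9,62],[0,0,0,0,0,0.9,62],[0,0,0,0,0,0.9,62],[0,0,0,0,0,0.7,62],[0,0,0,0,0,0.4,62],[0,0,0,0,0,0,62],[0,0,0,0,0,0,62]],
])

```text
time_s: 11.15
tool_pos: [0.417, 0.0025, 0.0499]
ee_rot: [0.707, 0.708, 0.0, -0.0]
contact_force: [0.4, 0.1, -0.2]
gripper_width: 0.0618
grip_force: 0.0
```

step_arm([
  [[0,0,0,0,0,0,45],[0,0,0,0,0,0,20],[0,0,0,0,0,0,20],[0,0,0,0,0,0,20]],
])

```text
time_s: 11.55
tool_pos: [0.4178, 0.002, 0.0509]
ee_rot: [0.707, 0.707, 0.001, 0.001]
contact_force: [-1.6, 2.4, 7.2]
gripper_width: 0.0499
grip_force: 30.9
```

```bash
python3 - <<'E'
from h import *
s=manip.read_state(); print(s["tool_pos"].round(4),s["gripper_width"],s["grip_force"],s["contact_force"],s["ft_torque"])
im,d=manip.get_image("wrist"); X=cloud("wrist",d); a=im
b,_=manip.get_image("scene"); b=cv2.resize(b[140:280,220:360],(420,420))
save("w2",cv2.resize(np.hstack([a,b]),None,fx=.8,fy=.8))
E
```

```text
[0.4178 0.002  0.0509] 0.04985333632625543 30.88750162627548 [-1.59873615  2.35931851  7.23661001] [0.38227489 0.45353067 0.03149691]
```

View pics/w2.png

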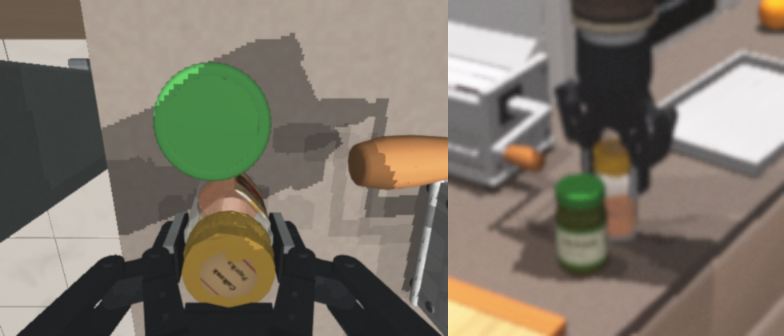

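```bash
python3 - <<'E'
from h import *
im,d=manip.get_image("wrist"); X=cloud("wrist",d)
hsv=cv2.cvtColor(im,cv2.COLOR_RGB2HSV)
m=(hsv[...,0]>18)&(hsv[...,0]<30)&(hsv[...,1]>120)&(d>0); m[:240]=0
P=X[m]; print(len(P),np.percentile(P,[2,50,98],0).round(3))
def plane(P):
    for _ in range(6):
        c=np.median(P,0); n=np.linalg.svd(P-P.mean(0),full_matrices=0)[2][2]; r=(P-P.mean(0))@n; P=P[abs(r)<max(.0012,1.2*r.std())]
    return n*np.sign(n[2]),P.mean(0),len(P),r.std()
m2=np.zeros_like(m); m2[300:375,240:335]=1
print(plane(X[m2&(d>0)]))
m3=np.zeros_like(m); m3[110:190,220:310]=1
print("pesto",plane(X[m3&(d>0)]))
E
```

```text
8367 [[ 0.397 -0.012  0.081]
 [ 0.418  0.016  0.1  ]
 [ 0.437  0.026  0.101]]
(array([-1.11738464e-03,  9.72749322e-04,  9.99998903e-01]), array([0.41750639, 0.0074047 , 0.10038189]), 5700, np.float64(0.000505691559757698))
pesto (array([3.54063387e-04, 9.64879017e-04, 9.99999472e-01]), array([0.41066229, 0.072592  , 0.09124542]), 6808, np.float64(0.0005319680650233252))
```

The jar is upright. It was held too deep, with the lid against the linkage, and it is about 5 mm further left than I took it. I'll release and re-grip higher.

step_arm([
  [[0,0,0,0,0,0,62],[0,0,0,0,0,0,62],[0,0,0,0,0,-0.25,62],[0,0,0,0.13,0,-0.15,62],[0,0,0,0,0,0,62],[0,0,0,0,0,0,45],[0,0,0,0,0,0,20],[0,0,0,0,0,0,20]],
])

```text
time_s: 12.5
tool_pos: [0.4176, 0.0071, 0.0664]
ee_rot: [0.707, 0.707, 0.0, 0.001]
contact_force: [-1.8, 0.9, 14.1]
gripper_width: 0.0479
grip_force: 28.6
```

step_arm([
  [[0,0,0,0,0,0,20]],
])

```text
time_s: 12.6
tool_pos: [0.4175, 0.007, 0.0664]
ee_rot: [0.707, 0.707, 0.0, 0.001]
contact_force: [-1.5, -0.1, 13.6]
gripper_width: 0.0475
grip_force: 28.6
```

step_arm([
  [[0,0,0,0,0,-0.1,20],[0,0,0,0,0,-0.2,20],[0,0,0,0,0,-0.3,20],[0,0,0,0,0,0,20],[0,0,0,0,0,0,20]],
])

```text
time_s: 13.1
tool_pos: [0.4172, 0.0066, 0.0901]
ee_rot: [0.707, 0.707, 0.0, 0.001]
contact_force: [-0.5, 0.3, -1.4]
gripper_width: 0.0471
grip_force: 31.1
```

```bash
python3 - <<'E'
from h import *
im,d=manip.get_image("wrist"); X=cloud("wrist",d)
print(manip.read_state()["contact_force"])
hsv=cv2.cvtColor(im,cv2.COLOR_RGB2HSV)
m=(hsv[...,0]>18)&(hsv[...,0]<30)&(hsv[...,1]>120)&(d>0); m[:200]=0
P=X[m]; z=np.percentile(P[:,2],90); Q=P[P[:,2]>z-.004]; print(len(P),z,np.percentile(Q,[2,50,98],0).round(3))
b,_=manip.get_image("scene"); b=cv2.resize(b[140:280,220:360],(420,420))
save("w3",cv2.resize(np.hstack([im,b]),None,fx=.8,fy=.8))
E
```

```text
[ 0.26663767 -0.29687867 -1.38941592]
6584 0.12370007717383397 [[ 0.397 -0.016  0.12 ]
 [ 0.417  0.01   0.123]
 [ 0.436  0.024  0.124]]
```

View pics/w3.png

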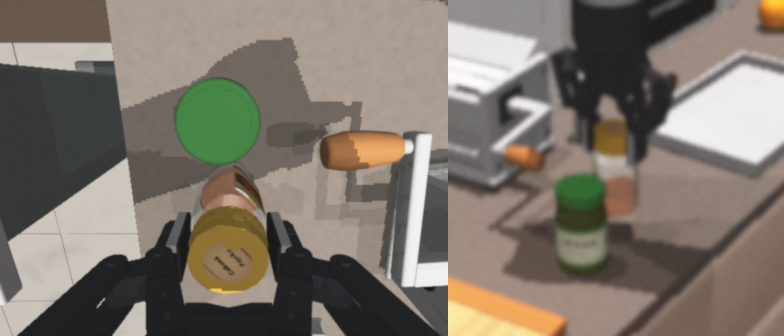

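step_arm([
  [[0,0,0,0,0,-0.6,20],[0,0,0,0,0,-0.9,20],[0,0,0,0,0,-0.8,20],[0,0,0,0.4,0,-0.2,20],[0,0,0,0.8,0,0,20],[0,0,0,0.9,0,0,20],[0,0,0,0.9,0,0,20],[0,0,0,0.9,0,0,20]],
])

```text
time_s: 14.0
tool_pos: [0.4161, 0.1645, 0.1888]
ee_rot: [0.707, 0.707, -0.0, -0.0]
contact_force: [0.8, 0.7, -0.8]
gripper_width: 0.0478
grip_force: 31.5
```

step_arm([
  [[0,0,0,0.9,0,0,20],[0,0,0,0.9,0,0,20],[0,0,0,0.9,0.1,0,20],[0,0,0,0.7,0,0,20],[0,0,0,0.3,0,0,20],[0,0,0,0,0,0,20],[0,0,0,0,0,0,20]],
])

```text
time_s: 14.7
tool_pos: [0.4205, 0.3098, 0.1888]
ee_rot: [0.707, 0.707, -0.001, 0.0]
contact_force: [-0.6, -0.8, -0.6]
gripper_width: 0.0475
grip_force: 31.5
```

step_arm([
  [[0,0,0,0,0,0.6,20],[0,0,0,0,0,0.8,20],[0,0,0,0,0,0.7,20],[0,0,0,0,0,0.3,20],[0,0,0,0,0,0.1,20],[0,0,0,0,0,0,20],[0,0,0,0,0,0,20]],
])

```text
time_s: 15.4
tool_pos: [0.4216, 0.3112, 0.0909]
ee_rot: [0.707, 0.707, 0.001, 0.0]
contact_force: [-0.1, -0.3, -1.3]
gripper_width: 0.0476
grip_force: 31.5
```

step_arm([
  [[0,0,0,0,0,0.07,20],[0,0,0,0,0,0.07,20],[0,0,0,0,0,0,20],[0,0,0,0,0,0,60],[0,0,0,0,0,0,66],[0,0,0,0,0,-0.3,66],[0,0,0,0,0,-0.8,66],[0,0,0,0,0,-0.9,66]],
])

```text
time_s: 16.2
tool_pos: [0.4201, 0.3106, 0.1649]
ee_rot: [0.707, 0.707, -0.001, -0.0]
contact_force: [0.7, -0.0, 0.5]
gripper_width: 0.066
grip_force: 0.0
```

step_arm([
  [[0,0,0,-0.4,0,-0.3,66],[0,0,0,-0.9,0,0,66],[0,0,0,-0.9,0,0,66],[0,0,0,-0.9,0,0,66],[0,0,0,-0.9,-0.1,0,66],[0,0,0,-0.9,-0.1,0,66],[0,0,0,-0.7,-0.05,0,66],[0,0,0,-0.37,0,0,66]],
])

```text
time_s: 17.0
tool_pos: [0.4104, 0.0696, 0.1767]
ee_rot: [0.708, 0.706, -0.0, 0.001]
contact_force: [0.8, 0.1, 0.3]
gripper_width: 0.0661
grip_force: 0.0
```

step_arm([
  [[0,0,0,0,0,0,66],[0,0,0,0,0,0,66]],
])

```text
time_s: 17.2
tool_pos: [0.4111, 0.0724, 0.1767]
ee_rot: [0.707, 0.707, 0.0, 0.0]
contact_force: [-0.8, 1.2, 0.7]
gripper_width: 0.066
grip_force: 0.0
```

```bash
python3 - <<'E'
from h import *
s=manip.read_state(); print(s["tool_pos"].round(4),s["ee_rot"].round(4))
im,d=manip.get_image("wrist"); X=cloud("wrist",d)
hsv=cv2.cvtColor(im,cv2.COLOR_RGB2HSV)
m=(hsv[...,0]>45)&(hsv[...,0]<75)&(hsv[...,1]>120)&(d>0)
P=X[m]; z=np.percentile(P[:,2],90); Q=P[P[:,2]>z-.004]; print("pesto",len(P),z,np.percentile(Q,[1,50,99],0).round(4),cv2.minEnclosingCircle(Q[:,:2].astype(np.float32)))
np.savez("/tmp/w4",im=im,d=d,X=X)
r=manip.cut_out("crank","wrist")[0]; m=r["region"]&(d>0); P=X[m]; print("crank",r["confidence"],np.percentile(P,[1,50,99],0).round(3))
E
```

```text
[0.4111 0.0724 0.1767] [7.073e-01 7.069e-01 3.000e-04 3.000e-04]
pesto 1807 0.09222650144525386 [[0.3909 0.0502 0.0899]
 [0.4111 0.0763 0.0913]
 [0.4309 0.0932 0.093 ]] ((0.41083282232284546, 0.07162874937057495), 0.023218965157866478)
crank 0.78 [[ 0.473 -0.024  0.084]
 [ 0.525  0.046  0.096]
 [ 0.579  0.066  0.101]]
```

step_arm([
  [[0,0,0,0,0,0.7,66],[0,0,0,0,0,0.8,66],[0,0,0,0,0,0.8,66],[0,0,0,0,0,0.5,66],[0,0,0,0,0,0.17,66],[0,0,0,0,0,0,66],[0,0,0,0,0,0,50],[0,0,0,0,0,0,20]],
])

```text
time_s: 18.1
tool_pos: [0.4116, 0.0725, 0.0583]
ee_rot: [0.707, 0.707, 0.001, 0.001]
contact_force: [-0.3, 0.0, -0.7]
gripper_width: 0.0501
grip_force: 31.3
```

step_arm([
  [[0,0,0,0,0,0,20],[0,0,0,0,0,0,20],[0,0,0,0,0,0,20]],
])

```text
time_s: 18.4
tool_pos: [0.4116, 0.0724, 0.0583]
ee_rot: [0.707, 0.707, 0.001, 0.001]
contact_force: [-2.2, 0.9, 7.3]
gripper_width: 0.0501
grip_force: 31.8
```

step_arm([
  [[0,0,0,0,0,-0.1,20],[0,0,0,0,0,-0.2,20],[0,0,0,0,0,-0.2,20],[0,0,0,0,0,0,20],[0,0,0,0,0,0,20]],
])

```text
time_s: 18.9
tool_pos: [0.4112, 0.0718, 0.0776]
ee_rot: [0.707, 0.707, 0.0, 0.0]
contact_force: [-0.3, -0.4, -1.6]
gripper_width: 0.0499
grip_force: 31.4
```

step_arm([
  [[0,0,0,0,0,-0.6,20],[0,0,0,0.2,0,-0.4,20],[0,0,0,0.6,0.05,0,20],[0,0,0,0.8,0.05,0,20],[0,0,0,0.9,0.05,0,20],[0,0,0,0.8,0.05,0,20],[0,0,0,0.4,0,0,20],[0,0,0,0.1,0,0,20]],
])

```text
time_s: 19.7
tool_pos: [0.4183, 0.2263, 0.1171]
ee_rot: [0.706, 0.708, 0.0, -0.001]
contact_force: [0.4, 0.8, -2.5]
gripper_width: 0.0504
grip_force: 31.8
```

step_arm([
  [[0,0,0,0,0,0,20],[0,0,0,0,0,0.4,20],[0,0,0,0,0,0.4,20],[0,0,0,0,0,0.15,20],[0,0,0,0,0,0,20],[0,0,0,0,0,0,20]],
])

```text
time_s: 20.3
tool_pos: [0.4191, 0.2236, 0.0796]
ee_rot: [0.707, 0.707, 0.0, 0.0]
contact_force: [0.5, 0.2, -1.5]
gripper_width: 0.0498
grip_force: 31.8
```

step_arm([
  [[0,0,0,0,0,0.07,20],[0,0,0,0,0,0,20],[0,0,0,0,0,0,60],[0,0,0,0,0,0,70],[0,0,0,0,0,-0.4,70],[0,0,0,0,0,-0.9,70],[0,0,0,0,0,-0.9,70],[0,0,0,0,0,-0.9,70]],
])

```text
time_s: 21.1
tool_pos: [0.4186, 0.2242, 0.2019]
ee_rot: [0.707, 0.707, -0.0, -0.0]
contact_force: [0.7, -1.1, 0.2]
gripper_width: 0.0702
grip_force: 0.0
```

step_arm([
  [[0,0,0,-0.5,0,-0.7,70],[0,0,0,-0.9,0.2,0,70],[0,0,0,-0.9,0.3,0,70],[0,0,0,-0.9,0.3,0,60],[0,0,0,-0.9,0.3,0,50],[0,0,0,-0.4,0.2,0,40],[0,0,0,0,0,0,40],[0,0,0,0,0,0,40]],
])

```text
time_s: 21.9
tool_pos: [0.4707, 0.0445, 0.2285]
ee_rot: [0.707, 0.707, 0.0, -0.0]
contact_force: [0.2, 0.5, -0.6]
gripper_width: 0.0398
grip_force: 0.0
```

```bash
python3 - <<'E'
from h import *
s=manip.read_state(); print(s["tool_pos"].round(4),s["ee_rot"].round(4))
for c in ["wrist","scene","top"]:
    im,d=manip.get_image(c); X=cloud(c,d)
    if c=="wrist": save("w5",im)
    if c=="scene": sc=im
    M=(X[...,0]>.46)&(X[...,0]<.585)&(X[...,1]>-.06)&(X[...,1]<.085)&(X[...,2]>.075)&(X[...,2]<.112)&(d>0)
    P=X[M]; 
    A=P[(P[:,1]>-.01)&(P[:,1]<.045)&(P[:,0]>.505)&(P[:,0]<.545)&(P[:,2]>.09)]
    v=cv2.fitLine(A[:,:2].astype(np.float32),cv2.DIST_HUBER,0,.01,.01).ravel()
    kb=P[(P[:,0]>.54)&(P[:,0]<.57)&(P[:,1]<.0)]
    ha=P[(P[:,0]<.505)]
    print(c,len(A),"arm pt",v[2:].round(4),"yaw",np.degrees(np.arctan2(v[1],v[0])).round(2),"z",np.percentile(A[:,2],[50,95]).round(4),"ends y",np.percentile(P[abs(P[:,0]-.527)<.012][:,1],[1,99]).round(3))
    if len(kb): print(" key",np.percentile(kb,[3,50,97],0).round(4).tolist())
    if len(ha): print(" grip",np.percentile(ha,[3,50,97],0).round(4).tolist())
save("s5",cv2.resize(sc[130:330,150:420],(540,400)))
E
```

```text
[0.4707 0.0445 0.2285] [ 7.072e-01  7.070e-01  1.000e-04 -2.000e-04]
wrist 588 arm pt [0.5293 0.0178] yaw -85.25 z [0.0976 0.1001] ends y [-0.025  0.066]
 key [[0.5411, -0.0322, 0.0904], [0.5551, -0.0216, 0.1003], [0.569, -0.0148, 0.1019]]
 grip [[0.4741, 0.0457, 0.0888], [0.4892, 0.0573, 0.0971], [0.5039, 0.0658, 0.0999]]
scene 73 arm pt [0.5274 0.0184] yaw -86.29 z [0.097  0.1009] ends y [-0.031  0.067]
 key [[0.5431, -0.0323, 0.0893], [0.5554, -0.0195, 0.0997], [0.5685, -0.0147, 0.102]]
 grip [[0.4724, 0.0496, 0.0823], [0.4841, 0.061, 0.0933], [0.5035, 0.0657, 0.0994]]Traceback (most recent call last):
  File "<stdin>", line 10, in <module>
cv2.error: OpenCV(4.12.0) /io/opencv/modules/imgproc/src/linefit.cpp:50: error: (-215:Assertion failed) count > 0 in function 'fitLine2D_wods'
```

View pics/w5.png

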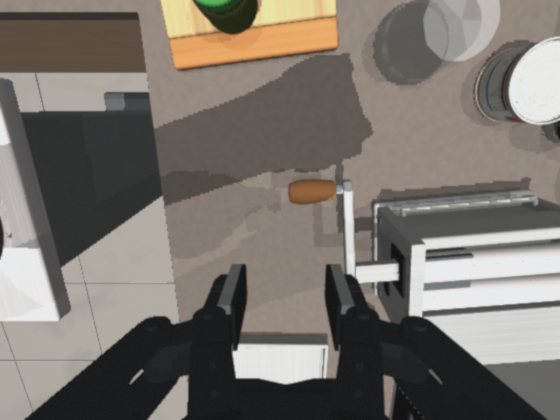

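The view shows the crank arm along column 350 (rows 185–275), its grip at (312,190) and its key at (378,272) going into the socket. The path in front of it is clear. Next I'll align with the crank and descend over the arm.

step_arm([
  [[0,0,-0.785,0,0,0,40],[0,0,0,-0.4,0.5,0,40],[0,0,0,-0.4,0.6,0,40],[0,0,0,-0.23,0.3,0,40],[0,0,0,0,0,0.5,40],[0,0,0,0,0,0.5,40],[0,0,0,0,0,0,40],[0,0,0,0,0,0,40]],
])

```text
time_s: 22.85
tool_pos: [0.5296, 0.0083, 0.1888]
ee_rot: [0.678, 0.735, -0.0, -0.0]
contact_force: [0.4, -0.8, 0.7]
gripper_width: 0.0401
grip_force: 0.0
```

```bash
python3 - <<'E'
from h import *
s=manip.read_state(); print(s["tool_pos"].round(4),s["ee_rot"].round(4))
im,d=manip.get_image("scene"); X=cloud("scene",d); a=cv2.resize(im[130:330,120:400],(560,400))
w,dw=manip.get_image("wrist"); X=cloud("wrist",dw)
save("w6",cv2.resize(np.hstack([a,w[:400]]),None,fx=.7,fy=.7))
A=X[(dw>0)&(X[...,1]>.02)&(X[...,1]<.06)&(X[...,0]>.515)&(X[...,0]<.545)&(X[...,2]>.085)&(X[...,2]<.11)]
if len(A)>9:
    v=cv2.fitLine(A[:,:2].astype(np.float32),cv2.DIST_HUBER,0,.01,.01).ravel(); print(len(A),v,np.percentile(A[:,2],[5,50,95]))
E
```

```text
[0.5296 0.0083 0.1888] [ 6.783e-01  7.348e-01 -1.000e-04 -4.000e-04]
733 [ 0.22401775 -0.97458506  0.5267894   0.04291607] [0.09179029 0.09601548 0.0981065 ]
```

View pics/w6.png

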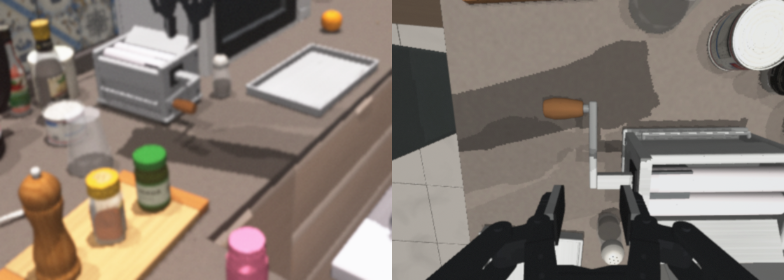

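The mill, paprika and pesto all stand upright on the board. In the wrist view the crank arm is centred between the fingers and parallel to the pads. Descending and gripping.

step_arm([
  [[0,0,0,0,0,0.5,34],[0,0,0,0,0,0.7,34],[0,0,0,0,0,0.7,34],[0,0,0,0,0,0.6,34],[0,0,0,0,0,0.37,34],[0,0,0,0,0,0,34],[0,0,0,0,0,0,34]],
])

```text
time_s: 23.65
tool_pos: [0.5302, 0.0076, 0.0745]
ee_rot: [0.679, 0.734, 0.0, 0.0]
contact_force: [-3.5, -0.8, 0.2]
gripper_width: 0.0337
grip_force: 0.0
```

step_arm([
  [[0,0,0,0,0,0,20],[0,0,0,0,0,0,10],[0,0,0,0,0,0,0],[0,0,0,0,0,0,0],[0,0,0,0,0,0,0],[0,0,0,0,0,0,0]],
], squeeze=50)

```text
time_s: 24.25
tool_pos: [0.5311, 0.0075, 0.0745]
ee_rot: [0.679, 0.734, 0.001, 0.001]
contact_force: [1.5, -0.5, 5.9]
gripper_width: 0.0078
grip_force: 50.5
```

step_arm([
  [[0,0,0,0,-0.1,0,0],[0,0,0,0,-0.2,0,0],[0,0,0,0,-0.2,0,0],[0,0,0,0,-0.2,0,0]],
])

```text
time_s: 24.65
tool_pos: [0.5027, 0.0052, 0.0741]
ee_rot: [0.679, 0.734, 0.001, 0.001]
contact_force: [2.6, -0.0, 0.6]
gripper_width: 0.0082
grip_force: 49.8
```

step_arm([
  [[0,0,0,0,-0.2,0,0],[0,0,0,0,-0.25,0,0],[0,0,0,0,-0.25,0,0],[0,0,0,0,-0.25,0,0],[0,0,0,0,-0.25,0,0],[0,0,0,0,0,0,0],[0,0,0,0,0,0,0]],
])

```text
time_s: 25.35
tool_pos: [0.4542, 0.0013, 0.0738]
ee_rot: [0.679, 0.734, 0.0, 0.0]
contact_force: [0.2, -0.4, -1.5]
gripper_width: 0.0079
grip_force: 49.4
```

```bash
python3 - <<'E'
from h import *
s=manip.read_state(); print(s["tool_pos"].round(4),s["ee_rot"].round(4),s["contact_force"])
w,dw=manip.get_image("wrist"); b,d=manip.get_image("scene"); b=cv2.resize(b[130:270,200:400],(560,392))
save("w7",cv2.resize(np.hstack([b,w[:392]]),None,fx=.7,fy=.7))
X=cloud("scene",d)
for t in ["steel_tray"]:
    r=manip.cut_out(t,"scene")[0]; P=X[r["region"]&(d>0)]; P=P[P[:,2]>.012]
    rc=cv2.minAreaRect(P[:,:2].astype(np.float32)); print(rc)
E
```

```text
[0.4542 0.0013 0.0738] [6.788e-01 7.343e-01 0.000e+00 2.000e-04] [ 0.19454689 -0.40404054 -1.50151161]
((0.4370422959327698, -0.32021141052246094), (0.28741520643234253, 0.18359462916851044), 89.58990478515625)
```

View pics/w7.png

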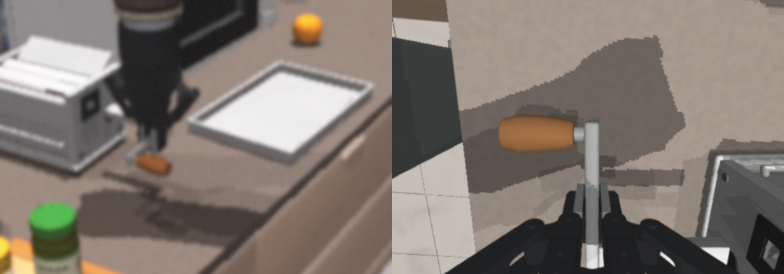

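The crank is free of the socket: the wrist view shows the arm at column 592 and an empty socket at right. Lifting and carrying it to the tray.

step_arm([
  [[0,0,0.785,0,0,-0.3,0],[0,0,0,0,-0.3,-0.7,0],[0,0,0,0,-0.3,-0.8,0],[0,0,0,0,-0.3,-0.8,0],[0,0,0,-0.3,0,-0.4,0],[0,0,0,-0.6,0,0,0],[0,0,0,-0.8,0,0,0],[0,0,0,-0.8,0,0,0]],
])

```text
time_s: 26.3
tool_pos: [0.4185, -0.0995, 0.1941]
ee_rot: [0.707, 0.708, 0.0, 0.001]
contact_force: [0.7, -0.1, -2.5]
gripper_width: 0.0079
grip_force: 49.3
```

step_arm([
  [[0,0,0,-0.8,0,0,0],[0,0,0,-0.9,0,0,0],[0,0,0,-0.9,0,0,0],[0,0,0,-0.9,0,0,0],[0,0,0,-0.9,0,0,0],[0,0,0,-0.8,0,0,0],[0,0,0,-0.5,0,0,0],[0,0,0,-0.1,0,0,0]],
])

```text
time_s: 27.1
tool_pos: [0.4178, -0.3329, 0.1932]
ee_rot: [0.708, 0.706, -0.0, -0.0]
contact_force: [-0.3, 0.5, -2.4]
gripper_width: 0.008
grip_force: 49.3
```

step_arm([
  [[0,0,0,0,0,0,0],[0,0,0,0,0,0,0]],
])

```text
time_s: 27.3
tool_pos: [0.4186, -0.3289, 0.1936]
ee_rot: [0.706, 0.708, 0.0, -0.0]
contact_force: [-0.8, 1.0, -1.9]
gripper_width: 0.0077
grip_force: 49.3
```

```bash
python3 - <<'E'
from h import *
s=manip.read_state(); print(s["tool_pos"].round(4),s["ee_rot"].round(4),s["contact_force"],s["gripper_width"])
for c in ["scene","top"]:
    im,d=manip.get_image(c); X=cloud(c,d)
    r=manip.cut_out("steel_tray",c)
    if r:
        P=X[r[0]["region"]&(d>0)]; P=P[(P[:,2]<.026)&(P[:,2]>-.01)]
        print(c,cv2.minAreaRect(P[:,:2].astype(np.float32)),np.percentile(P,[1,99],0).round(3).tolist())
    if c=="top": save("t8",cv2.resize(im[90:300,260:500],(640,560)))
w,dw=manip.get_image("wrist")
E
```

```text
[ 0.4186 -0.3289  0.1936] [ 7.064e-01  7.078e-01  3.000e-04 -3.000e-04] [-0.84418243  0.98137202 -1.94991321] 0.007747706645525982
scene ((0.43642687797546387, -0.31991758942604065), (0.2880669832229614, 0.1832168847322464), 88.72191619873047) [[0.347, -0.461, 0.0], [0.527, -0.179, 0.022]]
top ((0.4387911558151245, -0.31638506054878235), (0.26950353384017944, 0.1845332533121109), 89.21317291259766) [[0.348, -0.439, -0.004], [0.526, -0.183, 0.023]]
```

View pics/t8.png

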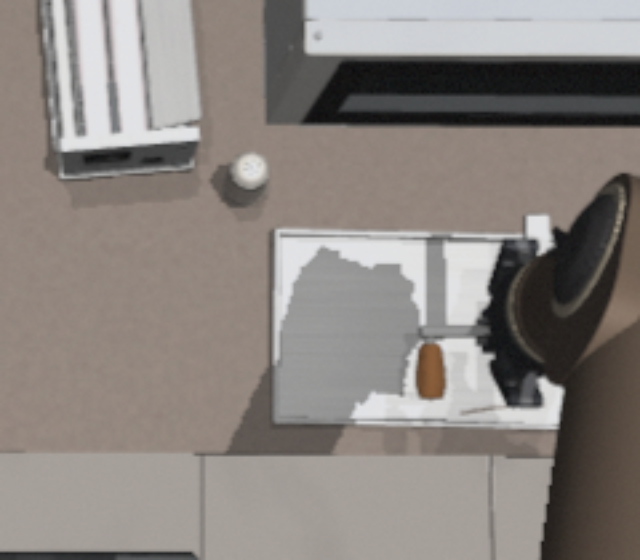

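The top view shows the grip (430,370) and key tip (537,225) above the tray. The tip only looks as if it overhangs the wall because it is 0.2 m up. Lowering.

step_arm([
  [[0,0,0,0,0,0.5,0],[0,0,0,0,0,0.9,0],[0,0,0,0,0,0.9,0],[0,0,0,0,0,0.9,0],[0,0,0,0,0,0.8,0],[0,0,0,0,0,0.4,0],[0,0,0,0,0,0.15,0],[0,0,0,0,0,0,0]],
])

```text
time_s: 28.35
tool_pos: [0.4182, -0.3301, 0.0114]
ee_rot: [0.707, 0.707, 0.0, -0.0]
contact_force: [-0.7, 0.4, -1.4]
gripper_width: 0.0079
grip_force: 49.3
```

step_arm([
  [[0,0,0,0,0,0,0]],
])

```text
time_s: 28.45
tool_pos: [0.419, -0.3309, 0.0127]
ee_rot: [0.707, 0.707, 0.0, 0.001]
contact_force: [-0.1, 0.8, -1.3]
gripper_width: 0.0079
grip_force: 49.3
```

step_arm([
  [[0,0,0,0,0,0.1,0],[0,0,0,0,0,0.07,0],[0,0,0,0,0,0,0],[0,0,0,0,0,0,20],[0,0,0,0,0,0,30],[0,0,0,0,0,0,30]],
], squeeze=30)

```text
time_s: 29.05
tool_pos: [0.4184, -0.3308, 0.0052]
ee_rot: [0.707, 0.707, 0.0, 0.0]
contact_force: [0.3, -0.4, 0.0]
gripper_width: 0.0299
grip_force: 0.0
```

step_arm([
  [[0,0,0,0,0,-0.2,30],[0,0,0,0,0,-0.7,30],[0,0,0,0,0,-0.9,30],[0,0,0,0,0,-0.9,60],[0,0,0,0,0,-0.9,66],[0,0,0,0,0,-0.9,66],[0,0,0,0,0,0,66]],
])

```text
time_s: 29.75
tool_pos: [0.4207, -0.3318, 0.1905]
ee_rot: [0.707, 0.707, 0.0, 0.004]
contact_force: [-0.2, -0.3, -0.1]
gripper_width: 0.0662
grip_force: 0.0
```

```bash
python3 - <<'E'
from h import *
s=manip.read_state(); print(s["tool_pos"].round(4),s["ee_rot"].round(4),s["contact_force"],s["gripper_width"])
w,d=manip.get_image("wrist"); X=cloud("wrist",d)
b,db=manip.get_image("scene"); b=cv2.resize(b[150:270,280:440],(560,420))
for r in manip.cut_out("crank","wrist")[:2]:
    P=X[r["region"]&(d>0)]; print(r["confidence"],np.percentile(P,[1,50,99],0).round(3).tolist())
save("w9",cv2.resize(np.hstack([b,w]),None,fx=.7,fy=.7))
E
```

```text
[ 0.4207 -0.3318  0.1905] [7.071e-01 7.071e-01 4.000e-04 4.400e-03] [-0.23993308 -0.30501967 -0.09951809] 0.06622557517598517
0.76 [[0.364, -0.374, 0.001], [0.418, -0.351, 0.014], [0.506, -0.271, 0.023]]
0.71 [[0.347, -0.458, -0.002], [0.436, -0.285, -0.0], [0.524, -0.182, 0.019]]
```

View pics/w9.png

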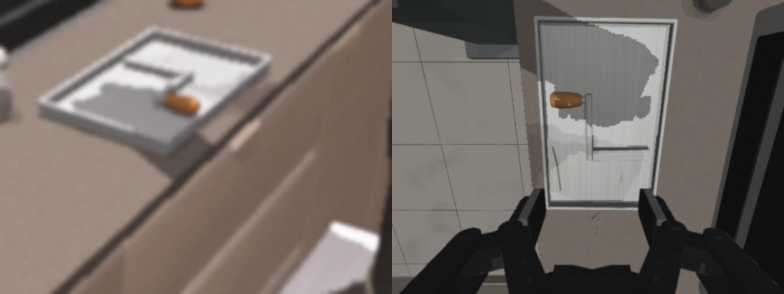

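The crank lies flat inside the tray: arm at (588,128) in the picture, world x 0.364–0.506, y about −0.374 to −0.271. Now I'll return the pesto first.

step_arm([
  [[0,0,0,0.5,0,0,66],[0,0,0,0.9,0,0,66],[0,0,0,0.9,0,0,66],[0,0,0,0.9,0,0,66],[0,0,0,0.9,0,0,66],[0,0,0,0.9,0,0,66],[0,0,0,0.9,0,0,66],[0,0,0,0.9,0,0,66]],
])

```text
time_s: 30.7
tool_pos: [0.4167, -0.0563, 0.1838]
ee_rot: [0.707, 0.707, -0.001, -0.001]
contact_force: [0.3, 0.6, 1.4]
gripper_width: 0.0662
grip_force: 0.0
```

step_arm([
  [[0,0,0,0.9,0,0,66],[0,0,0,0.9,0,0,66],[0,0,0,0.9,0,0,66],[0,0,0,0.9,0,0,66],[0,0,0,0.9,0,0,66],[0,0,0,0.9,0,0,66],[0,0,0,0.9,0,0,66],[0,0,0,0.7,0,0,66]],
])

```text
time_s: 31.5
tool_pos: [0.4162, 0.2238, 0.1838]
ee_rot: [0.706, 0.708, -0.001, -0.001]
contact_force: [0.2, 0.4, 0.6]
gripper_width: 0.066
grip_force: 0.0
```

step_arm([
  [[0,0,0,0.2,0,0,66],[0,0,0,0,0,0,66],[0,0,0,0,0,0,66]],
])

```text
time_s: 31.8
tool_pos: [0.4176, 0.2282, 0.1841]
ee_rot: [0.707, 0.707, -0.001, -0.0]
contact_force: [0.0, 0.3, 0.7]
gripper_width: 0.0661
grip_force: 0.0
```

```bash
python3 - <<'E'
from h import *
s=manip.read_state(); print(s["tool_pos"].round(4),s["ee_rot"].round(4))
im,d=manip.get_image("wrist"); X=cloud("wrist",d)
hsv=cv2.cvtColor(im,cv2.COLOR_RGB2HSV)
for n,a,b in (("pesto",45,75),("pap",20,30)):
    m=(hsv[...,0]>a)&(hsv[...,0]<b)&(hsv[...,1]>130)&(d>0)&(X[...,2]>.1)&(X[...,2]<.125)
    Q=X[m]
    if len(Q)>50: print(n,len(Q),np.percentile(Q,[1,50,99],0).round(4).tolist())
E
```

```text
[0.4176 0.2282 0.1841] [ 7.071e-01  7.071e-01 -1.000e-03 -1.000e-04]
pap 1578 [[0.4021, 0.288, 0.1165], [0.4234, 0.3132, 0.1182], [0.4417, 0.3278, 0.1199]]
```

```bash
python3 - <<'E'
from h import *
im,d=manip.get_image("wrist"); X=cloud("wrist",d)
m=(d>0)&(abs(X[...,0]-.42)<.05)&(abs(X[...,1]-.224)<.04)&(X[...,2]>.1)&(X[...,2]<.125)
print(m.sum(),np.percentile(X[m],[1,50,99],0).round(4).tolist() if m.sum() else "")
if m.sum(): print(np.median(cv2.cvtColor(im,cv2.COLOR_RGB2HSV)[m],0))
save("w10",im)
E
```

```text
3196 [[0.3957, 0.1994, 0.1011], [0.4187, 0.2237, 0.1095], [0.4409, 0.245, 0.1111]]
[ 61. 118.  79.]
```

View pics/w10.png

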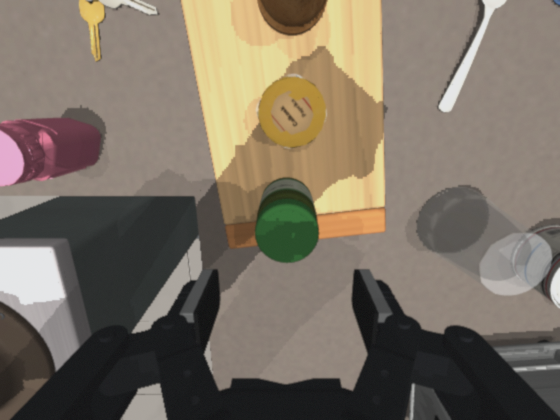

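The pesto lid (288,225) is in shadow, standing at (0.4185, 0.223) on the board, as it was left.

step_arm([
  [[0,0,0,-0.12,0.03,0.4,66],[0,0,0,0,0,0.7,66],[0,0,0,0,0,0.7,66],[0,0,0,0,0,0.6,66],[0,0,0,0,0,0.28,66],[0,0,0,0,0,0,66],[0,0,0,0,0,0,50],[0,0,0,0,0,0,20]],
])

```text
time_s: 32.7
tool_pos: [0.42, 0.2249, 0.0788]
ee_rot: [0.707, 0.707, 0.001, 0.0]
contact_force: [-1.7, -0.4, -0.2]
gripper_width: 0.0497
grip_force: 31.3
```

step_arm([
  [[0,0,0,0,0,0,20],[0,0,0,0,0,0,20],[0,0,0,0,0,-0.1,20],[0,0,0,0,0,-0.3,20],[0,0,0,0,0,-0.6,20],[0,0,0,0,0,0,20]],
])

```text
time_s: 33.3
tool_pos: [0.4207, 0.2258, 0.1205]
ee_rot: [0.707, 0.707, 0.002, 0.001]
contact_force: [-0.5, 0.2, -1.9]
gripper_width: 0.0499
grip_force: 31.6
```

step_arm([
  [[0,0,0,-0.3,0,0,20],[0,0,0,-0.7,-0.05,0,20],[0,0,0,-0.9,-0.05,0,20],[0,0,0,-0.9,-0.05,0,20],[0,0,0,-0.6,-0.05,0,20],[0,0,0,-0.35,0,0,20],[0,0,0,0,0,0,20],[0,0,0,0,0,0,20]],
])

```text
time_s: 34.1
tool_pos: [0.411, 0.0742, 0.1173]
ee_rot: [0.708, 0.707, -0.0, -0.0]
contact_force: [-0.2, -0.1, -1.2]
gripper_width: 0.0501
grip_force: 31.6
```

step_arm([
  [[0,0,0,0,0,0.5,20],[0,0,0,0,0,0.5,20],[0,0,0,0,0,0.3,20],[0,0,0,0,0,0,20],[0,0,0,0,0,0,20]],
])

```text
time_s: 34.6
tool_pos: [0.4113, 0.0754, 0.0658]
ee_rot: [0.707, 0.708, 0.0, -0.0]
contact_force: [-0.6, 0.5, -1.3]
gripper_width: 0.0502
grip_force: 31.6
```

step_arm([
  [[0,0,0,0,0,0.07,20],[0,0,0,0,0,0.05,20],[0,0,0,0,0,0,20],[0,0,0,0,0,0,55],[0,0,0,0,0,0,64],[0,0,0,0,0,-0.3,64],[0,0,0,0,0,-0.8,64],[0,0,0,0,0,-0.9,64]],
])

```text
time_s: 35.4
tool_pos: [0.4105, 0.075, 0.1419]
ee_rot: [0.707, 0.707, -0.001, -0.001]
contact_force: [0.8, -0.3, -0.1]
gripper_width: 0.0642
grip_force: 0.0
```

step_arm([
  [[0,0,0,0,0,-0.8,64],[0,0,0,0.4,0,0,64],[0,0,0,0.8,0.05,0,64],[0,0,0,0.9,0.05,0,64],[0,0,0,0.9,0.05,0,64],[0,0,0,0.9,0.05,0,64],[0,0,0,0.9,0.05,0,64],[0,0,0,0.7,0,0,64]],
])

```text
time_s: 36.2
tool_pos: [0.4211, 0.297, 0.174]
ee_rot: [0.707, 0.708, 0.001, -0.0]
contact_force: [0.3, 0.6, 0.2]
gripper_width: 0.0638
grip_force: 0.0
```

step_arm([
  [[0,0,0,0.4,0,0,64],[0,0,0,0,0,0,64],[0,0,0,0,0,0,64]],
])

```text
time_s: 36.5
tool_pos: [0.4212, 0.3104, 0.1733]
ee_rot: [0.707, 0.707, -0.0, 0.0]
contact_force: [0.1, -0.7, -0.3]
gripper_width: 0.0641
grip_force: 0.0
```

```bash
python3 - <<'E'
from h import *
s=manip.read_state(); print(s["tool_pos"].round(4),s["ee_rot"].round(4))
for c in ("wrist","scene"):
    im,d=manip.get_image(c); X=cloud(c,d)
    for n,cx,cy,z0,z1 in (("pap",.4215,.311,.114,.125),("mill",.42,.4,.14,.175),("pesto",.411,.0725,.087,.098)):
        m=(d>0)&(abs(X[...,0]-cx)<.035)&(abs(X[...,1]-cy)<.035)&(X[...,2]>z0)&(X[...,2]<z1)
        if m.sum()>20: print(c,n,m.sum(),np.percentile(X[m],[2,50,98],0).round(4).tolist())
E
```

```text
[0.4212 0.3104 0.1733] [ 7.068e-01  7.074e-01 -2.000e-04  1.000e-04]
wrist pap 2914 [[0.4026, 0.2885, 0.1157], [0.422, 0.309, 0.118], [0.4407, 0.3277, 0.1194]]
wrist mill 8078 [[0.4037, 0.3753, 0.1548], [0.4247, 0.3982, 0.1668], [0.4471, 0.4187, 0.1715]]
scene pap 286 [[0.4007, 0.2902, 0.1147], [0.4182, 0.3109, 0.1183], [0.4399, 0.3294, 0.12]]
scene mill 662 [[0.4008, 0.3814, 0.1418], [0.4118, 0.4062, 0.1611], [0.4359, 0.4217, 0.172]]
scene pesto 211 [[0.3858, 0.0517, 0.0872], [0.4073, 0.075, 0.0916], [0.4307, 0.0959, 0.0937]]
```

step_arm([
  [[0,0,0,0,0,0.5,64],[0,0,0,0,0,0.7,64],[0,0,0,0,0,0.6,64],[0,0,0,0,0,0.35,64],[0,0,0,0,0,0,64],[0,0,0,0,0,0,64],[0,0,0,0,0,0,45],[0,0,0,0,0,0,20]],
])

```text
time_s: 37.4
tool_pos: [0.422, 0.3113, 0.0885]
ee_rot: [0.707, 0.707, 0.001, 0.0]
contact_force: [-1.3, -0.8, 6.7]
gripper_width: 0.0459
grip_force: 29.1
```

step_arm([
  [[0,0,0,0,0,0,20],[0,0,0,0,0,0,20],[0,0,0,0,0,0,20],[0,0,0,0,0,-0.1,20],[0,0,0,0,0,-0.3,20],[0,0,0,0,0,0,20]],
])

```text
time_s: 38.0
tool_pos: [0.4222, 0.3115, 0.1049]
ee_rot: [0.707, 0.707, 0.001, 0.0]
contact_force: [-0.1, 0.4, -0.6]
gripper_width: 0.0455
grip_force: 29.2
```

step_arm([
  [[0,0,0,0,0,-0.6,20],[0,0,0,0,0,-0.9,20],[0,0,0,0,0,-0.6,20],[0,0,0,-0.4,0,-0.1,20],[0,0,0,-0.8,0,0,20],[0,0,0,-0.9,0,0,20],[0,0,0,-0.9,-0.05,0,20],[0,0,0,-0.9,-0.05,0,20]],
])

```text
time_s: 38.8
tool_pos: [0.4172, 0.1533, 0.1911]
ee_rot: [0.707, 0.707, 0.0, 0.0]
contact_force: [0.2, -0.4, -1.2]
gripper_width: 0.0454
grip_force: 29.5
```

step_arm([
  [[0,0,0,-0.9,0,0,20],[0,0,0,-0.9,0,0,20],[0,0,0,-0.9,0,0,20],[0,0,0,-0.7,0,0,20],[0,0,0,-0.28,0,0,20],[0,0,0,0,0,0,20],[0,0,0,0,0,0,20]],
])

```text
time_s: 39.5
tool_pos: [0.4176, 0.0086, 0.1911]
ee_rot: [0.707, 0.707, 0.0, 0.0]
contact_force: [0.1, 0.4, -1.1]
gripper_width: 0.0454
grip_force: 29.4
```

step_arm([
  [[0,0,0,0,0,0.6,20],[0,0,0,0,0,0.8,20],[0,0,0,0,0,0.8,20],[0,0,0,0,0,0.4,20],[0,0,0,0,0,0.2,20],[0,0,0,0,0,0,20],[0,0,0,0,0,0,20]],
])

```text
time_s: 40.2
tool_pos: [0.418, 0.0084, 0.0796]
ee_rot: [0.707, 0.708, 0.0, 0.0]
contact_force: [0.3, 0.2, -1.2]
gripper_width: 0.0456
grip_force: 29.4
```

step_arm([
  [[0,0,0,0,0,0.1,20],[0,0,0,0,0,0.1,20],[0,0,0,0,0,0,20],[0,0,0,0,0,0,20]],
])

```text
time_s: 40.6
tool_pos: [0.4174, 0.0073, 0.071]
ee_rot: [0.707, 0.707, -0.0, 0.0]
contact_force: [0.2, 0.2, -1.6]
gripper_width: 0.0453
grip_force: 29.4
```

step_arm([
  [[0,0,0,0,0,0.04,20],[0,0,0,0,0,0,20],[0,0,0,0,0,0,50],[0,0,0,0,0,0,64],[0,0,0,0,0,-0.3,64],[0,0,0,0,0,-0.8,64],[0,0,0,0,0,-0.9,70],[0,0,0,0,0,-0.9,70]],
])

```text
time_s: 41.4
tool_pos: [0.417, 0.008, 0.1871]
ee_rot: [0.707, 0.707, 0.0, -0.001]
contact_force: [0.2, -0.6, -0.3]
gripper_width: 0.0698
grip_force: 0.0
```

step_arm([
  [[0,0,0,0,0,-0.9,70],[0,0,0,0.4,0,-0.4,70],[0,0,0,0.8,0.05,0,70],[0,0,0,0.9,0.05,0,70],[0,0,0,0.9,0,0,70],[0,0,0,0.9,0,0,70],[0,0,0,0.9,0,0,70],[0,0,0,0.9,0,0,70]],
])

```text
time_s: 42.2
tool_pos: [0.421, 0.2368, 0.238]
ee_rot: [0.707, 0.707, 0.0, 0.0]
contact_force: [0.5, 0.2, 0.4]
gripper_width: 0.07
grip_force: 0.0
```

step_arm([
  [[0,0,0,0.9,0,0,70],[0,0,0,0.9,0,0,70],[0,0,0,0.9,0,0,70],[0,0,0,0.8,0,0,70],[0,0,0,0.45,0,0,70],[0,0,0,0,0,0,70],[0,0,0,0,0,0,70]],
])

```text
time_s: 42.9
tool_pos: [0.421, 0.3931, 0.2375]
ee_rot: [0.707, 0.707, -0.0, -0.0]
contact_force: [0.1, 0.4, 0.3]
gripper_width: 0.0697
grip_force: 0.0
```

Down to z ≈ 0.135 on the mill's head.

step_arm([
  [[0,0,0,0,0,0.6,70],[0,0,0,0,0,0.8,70],[0,0,0,0,0,0.7,70],[0,0,0,0,0,0.47,70],[0,0,0,0,0,0,70],[0,0,0,0,0,0,45],[0,0,0,0,0,0,20],[0,0,0,0,0,0,20]],
])

```text
time_s: 43.7
tool_pos: [0.422, 0.3939, 0.1362]
ee_rot: [0.707, 0.707, 0.001, 0.0]
contact_force: [-0.0, -1.0, 6.1]
gripper_width: 0.0464
grip_force: 30.9
```

step_arm([
  [[0,0,0,0,0,0,20],[0,0,0,0,0,-0.2,20],[0,0,0,0,0,-0.5,20],[0,0,0,0,0,-0.9,20],[0,0,0,0,0,-0.9,20],[0,0,0,0,0,-0.4,20],[0,0,0,0,0,0,20],[0,0,0,0,0,0,20]],
])

```text
time_s: 44.5
tool_pos: [0.4213, 0.3927, 0.2494]
ee_rot: [0.707, 0.707, -0.001, 0.0]
contact_force: [0.5, -1.1, -2.1]
gripper_width: 0.0464
grip_force: 31.4
```

step_arm([
  [[0,0,0,-0.4,0,0,20],[0,0,0,-0.7,0,0,20],[0,0,0,-0.9,0,0,20],[0,0,0,-0.9,0,0,20],[0,0,0,-0.9,0,0,20],[0,0,0,-0.9,0,0,20],[0,0,0,-0.9,0,0,20],[0,0,0,-0.9,0,0,20]],
])

```text
time_s: 45.3
tool_pos: [0.4202, 0.1312, 0.2487]
ee_rot: [0.707, 0.707, -0.001, -0.001]
contact_force: [1.4, -0.7, -1.0]
gripper_width: 0.0466
grip_force: 31.4
```

step_arm([
  [[0,0,0,-0.9,0,0,20],[0,0,0,-0.9,0,0,20],[0,0,0,-0.9,0,0,20],[0,0,0,-0.9,0,0,20],[0,0,0,-0.9,0,0,20],[0,0,0,-0.4,0,0,20],[0,0,0,-0.1,0,0,20],[0,0,0,0,0,0,20]],
])

```text
time_s: 46.1
tool_pos: [0.4206, -0.0665, 0.2494]
ee_rot: [0.707, 0.707, -0.0, -0.001]
contact_force: [-0.0, 0.2, -2.3]
gripper_width: 0.0464
grip_force: 31.4
```

step_arm([
  [[0,0,0,0,0,0,20],[0,0,0,0,0,0,20]],
])

```text
time_s: 46.3
tool_pos: [0.4213, -0.0653, 0.2503]
ee_rot: [0.706, 0.708, 0.0, -0.0]
contact_force: [0.9, 0.9, -2.2]
gripper_width: 0.0466
grip_force: 31.5
```

step_arm([
  [[0,0,0,-0.03,0,0.5,20],[0,0,0,0,0,0.8,20],[0,0,0,0,0,0.8,20],[0,0,0,0,0,0.7,20],[0,0,0,0,0,0.3,20],[0,0,0,0,0,0.1,20],[0,0,0,0,0,0,20],[0,0,0,0,0,0,20]],
])

```text
time_s: 47.1
tool_pos: [0.4223, -0.0676, 0.1236]
ee_rot: [0.707, 0.707, 0.0, 0.001]
contact_force: [-0.7, -0.1, -1.8]
gripper_width: 0.0465
grip_force: 31.6
```

step_arm([
  [[0,0,0,0,0,0.06,20],[0,0,0,0,0,0.05,20],[0,0,0,0,0,0,20],[0,0,0,0,0,0,20]],
])

```text
time_s: 47.5
tool_pos: [0.4216, -0.0679, 0.1183]
ee_rot: [0.707, 0.707, 0.0, 0.0]
contact_force: [-0.1, 0.2, -1.3]
gripper_width: 0.0464
grip_force: 31.6
```

step_arm([
  [[0,0,0,0,0,0.02,20],[0,0,0,0,0,0,20],[0,0,0,0,0,0,50],[0,0,0,0,0,0,72],[0,0,0,0,0,-0.3,72],[0,0,0,0,0,-0.8,72],[0,0,0,0,0,-0.9,72],[0,0,0,0,0,-0.9,72]],
])

```text
time_s: 48.3
tool_pos: [0.4211, -0.0672, 0.2351]
ee_rot: [0.707, 0.707, 0.0, -0.0]
contact_force: [0.5, -1.1, -0.1]
gripper_width: 0.0721
grip_force: 0.0
```

step_arm([
  [[0,0,0,0,0,-0.9,72],[0,0,0,-0.5,0,-0.4,72],[0,0,0,-0.9,0,0,72],[0,0,0,-0.9,0,0,72],[0,0,0,-0.9,0,0,72],[0,0,0,-0.9,0,0,72],[0,0,0,-0.5,0,0,72],[0,0,0,0,0,0,72]],
])

```text
time_s: 49.1
tool_pos: [0.4208, -0.2542, 0.2853]
ee_rot: [0.708, 0.706, 0.0, -0.0]
contact_force: [-0.4, 0.9, 0.4]
gripper_width: 0.0722
grip_force: 0.0
```

```bash
python3 - <<'E'
from h import *
s=manip.read_state(); print(s["tool_pos"].round(4),s["time_s"])
out={}
for c in ("scene","top"):
    im,d=manip.get_image(c); X=cloud(c,d); o=np.load("/tmp/%s.npz"%c)
    for n,cx,cy,z0,z1 in (("mill",.421,-.06,.12,.17),("pap",.4175,.005,.09,.108),("pesto",.411,.071,.084,.098),("salt",.566,-.152,.05,.1),("tum",.6,.19,.095,.11)):
        for nm,Y in (("old",o["X"]),("new",X)):
            m=(abs(Y[...,0]-cx)<.04)&(abs(Y[...,1]-cy)<.032)&(Y[...,2]>z0)&(Y[...,2]<z1)
            if m.sum()>15: print(c,n,nm,m.sum(),((np.percentile(Y[m],2,0)+np.percentile(Y[m],98,0))/2).round(4))
            else: print(c,n,nm,"hidden")
    if c=="scene": save("s11",cv2.resize(im[120:330,140:440],(800,560)))
E
```

```text
[ 0.4208 -0.2542  0.2853] 49.1
scene mill old 288 [ 0.4191 -0.0546  0.1424]
scene mill new 294 [ 0.4213 -0.0558  0.1422]
scene pap old 184 [0.4164 0.0065 0.0964]
scene pap new 182 [0.4163 0.0076 0.0963]
scene pesto old 230 [0.4096 0.0729 0.0889]
scene pesto new 233 [0.4082 0.0736 0.0891]
scene salt old 163 [ 0.5687 -0.146   0.07  ]
scene salt new 164 [ 0.5686 -0.1465  0.0697]
scene tum old 280 [0.6012 0.1932 0.0989]
scene tum new 280 [0.6012 0.1929 0.0989]
top mill old 379 [ 0.4232 -0.0643  0.1501]
top mill new 380 [ 0.4246 -0.0647  0.1498]
top pap old 280 [0.4165 0.0023 0.0996]
top pap new 281 [0.4165 0.0028 0.0992]
top pesto old 335 [0.4104 0.0689 0.0913]
top pesto new 334 [0.409  0.0701 0.0909]
top salt old 205 [ 0.5714 -0.1523  0.0717]
top salt new 211 [ 0.5715 -0.1523  0.0719]
top tum old 459 [0.6013 0.1893 0.1008]
top tum new 449 [0.6014 0.1894 0.1012]
```

View pics/s11.png

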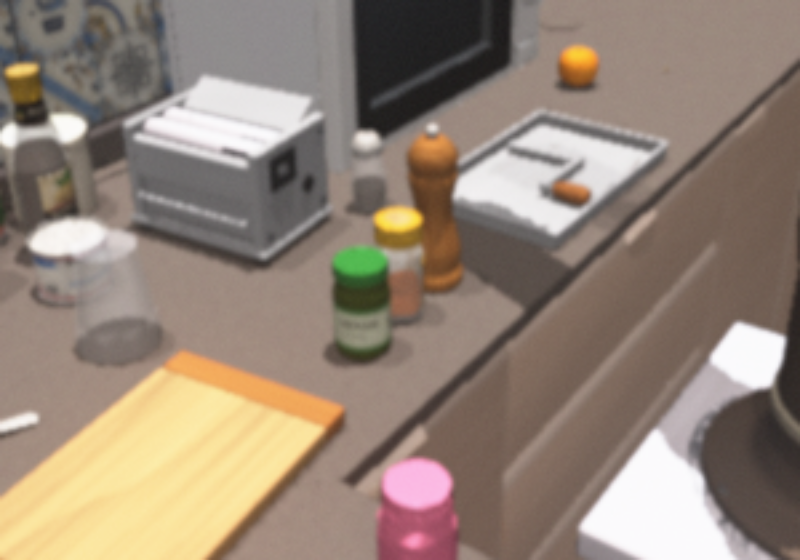

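The mill (432,205), paprika (400,265) and pesto (361,300) are all within about 3 mm of their starting spots and upright. The crank (560,175) lies in the tray, and the salt shaker and glass have not moved.

```bash
python3 -c "
from bench import manip
print(manip.job_done())"
```

```text
the job is handed in; nothing more can be done
None
```

The job is done and handed in: the crank lies flat in the steel tray, the mill and both jars are back upright within about 3 mm of where they stood, and the salt shaker and glass were not moved.

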